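Set up a colour match at the pigment counter

ROBOT

A 7-joint arm with a two-finger parallel gripper is mounted at the origin on the work surface. World frame = base frame: x ahead of the robot, y to its left, z up, the work surface at z = 0. Lengths are in m, angles in rad, forces in N, time in s.
With the tool pointing down it reaches from about 0.4 to 0.925 m from the base axis. Payload 5.6 kg.
Tool frame: the origin (TCP) lies on the mounting face of the last link; the fingertips stand 173 mm ahead of it and the grasp point (between the pads) lies 155 mm ahead of it; z points along the fingers, y is the line along which they close (so a half turn about z gives the same grasp; the last joint's range is limited). The gripper opens to 85 mm and grips with 20 to 120 N. Pads are 22 mm wide; open, the fingers measure 114 mm over their backs; the gripper's body (76 mm by 85 mm) begins 54 mm behind the grasp point. The pads swing forward as they close: fully open they stand 13 mm farther back than shut.
Start: joints at [-1.384, 0.468, -0.012, 1.603, 0.006, 1.071, -0.056], TCP at [0.148, 0.633, 0.405] pointing down, gripper open.
Joint ranges: [-2.53, 2.53], [-0.31, 2.02], [-1.57, 1.55], [0.28, 2.44], [-1.29, 4.43], [0.15, 1.84], [-2.92, 2.92]. Speed limits (rad/s): [2.57, 2.57, 3.14, 3.14, 3.14, 3.14, 3.14].

INTERFACE

Orientations are given as a unit quaternion [x, y, z, w].
In Python, from station import status, eyes, workorder gives the robot as it stands. The module is installed in compiled form; this text tells all that it offers.
- The arm moves only by the tool arm_command, never from a script. Its argument "plan" is a list that holds one entry, the list of rows, each a list of 7 numbers: the shift along the tool's x, y, z in cm, then the turn, a rotation vector about the tool's x, y, z in degrees, then the opening, from 0 (shut) to 1 (fully open). In form: [[[tx, ty, tz, wx, wy, wz, grip], ...]]. A call has 1 to 20 rows; each row shifts and turns the commanded pose from where the row before left it, along the tool's axes as they then stand; what a row does not reach is not made up. A row lasts 1/12 s, in which the tool goes at most 41.7 mm and 7.16 degrees, less where a joint would pass 70% of its speed; a pose out of reach is approached as far as the arm can. A call is refused whole if a number of a shift passes 4.17 or a number of a turn 7.16, either way. A call with a gripper value outside its range is refused whole. The fingers move at their own pace and stop on an object; "newtons" is the grip in N (left out, the last holds). Time passes only in rows, so rows that do not move let the fingers close. It gives the time, the measured TCP pose, the force, the opening and the grip force at its end, in the units of the state.
- status.get_obs(): the state, without advancing time (a new reading comes with each control period).
- eyes.get_image(name): name is "scene" or "top"; returns a dict with "color" (420x560x3 uint8, red, green, blue), "vfov" (degrees; the focal length in pixels is half the picture's height over the tangent of half this angle, whatever the lens; pixels are square), "cx", "cy" (the principal point, pixels), "world_from_camera" (4x4, takes a point from camera to world coordinates). Camera axes: x right, y down, z forward; pixel columns grow to the right and rows downward; lengths in m; the calibration is good to about 2 mm. A picture is of the moment at which its call begins. There is no depth.
- workorder.close_job(): hands the job in; it is judged then, once.
The state is a dict: "clock": time; "joints": joint angles; "qvel": joint speeds; "joint_efforts": joint torques, N m; "position": TCP position; "eef_rot": TCP orientation; "wrist_force": force on the tool from outside, world axes, zero at the start; "torque": the same for the moment, N m; "gripper_width": finger opening in m; "grip_force": force on a finger pad.
Only numpy, scipy, OpenCV 4.12 (cv2) and the standard library are available. Lean on these libraries where they do the work, as an engineer would, in place of code of your own. Each camera call takes 0.05 s, during which the arm holds its last target. There are 200 camera calls.

TASK

Set up the colour match: switch the mixer on, hold the customer's red sample bottle upright on the mixer's sprung head and press it fully down for two seconds, then stand the bottle on the white spot in the middle of the grey viewing board and switch the mixer off. Stand every pigment jar that is out on the counter (yellow, orange, blue, green) upright and wholly on the board around the sample. Swivel and tilt the panel lamp so that its beam points straight at the middle of the sample bottle, and leave the mortar, muller and brush pot where they are.

Things in the scene. Friction and masses are not known exactly. Their poses are not given: they have to be found in the camera images.
- sample: The customer's sample: a closed bottle, dark red, 58 mm diameter straight body up to 75 mm high, then a glass shoulder and a black cap 37 mm in diameter; 100 mm high in all, about 0.24 kg, heavy-footed. Origin: centre of the underside, z up. Starts upright on the counter.
- sample_mid (a point): The middle of the sample bottle: on its axis, 50 mm above its underside.
- jar_yellow: Closed glass pigment jar with yellow contents and a white lid with a spot of the same colour: round, 60 mm diameter up to 66 mm high, lid 52 mm diameter, 86 mm high in all, 0.22 kg, heavy-footed. Origin: centre of the underside, z up. Starts upright on the counter. May be absent (None).
- jar_orange: Closed glass pigment jar with orange contents and a white lid with a spot of the same colour: round, 60 mm diameter up to 66 mm high, lid 52 mm diameter, 86 mm high in all, 0.22 kg, heavy-footed. Origin: centre of the underside, z up. Starts upright on the counter. May be absent (None).
- jar_blue: Closed glass pigment jar with blue contents and a white lid with a spot of the same colour: round, 60 mm diameter up to 66 mm high, lid 52 mm diameter, 86 mm high in all, 0.22 kg, heavy-footed. Origin: centre of the underside, z up. Starts upright on the counter. May be absent (None).
- jar_green: Closed glass pigment jar with green contents and a white lid with a spot of the same colour: round, 60 mm diameter up to 66 mm high, lid 52 mm diameter, 86 mm high in all, 0.22 kg, heavy-footed. Origin: centre of the underside, z up. Starts upright on the counter. May be absent (None).
- board: The viewing board: a fixed grey glass plate lying on the counter, 220 mm (its x) by 260 mm (its y), 4 mm thick, with a white line along each 260 mm edge. Origin: centre of the underside. A jar is wholly on it when its axis is at least 30 mm inside every edge.
- board_spot (a point): Centre of the round white spot (68 mm diameter) in the middle of the board's upper face; axes as the board's, z up.
- mixer: Touch-mode vortex mixer, fixed: a white housing on a grey foot rim, 196 mm (its x) by 136 mm (its y), deck 95 mm above the counter. At its -x end (towards the robot) a blue control strip with a red toggle switch 65 mm from the middle (beside it a black speed dial and a green light, for looks only); at its +x side a round rubber head 45 mm from the middle. Origin: centre of the underside.
- mixer_head (a point): Centre of the top of the mixer's black rubber head, a flat disc 76 mm in diameter, 125 mm above the counter; goes down with the head. The head is sprung: it starts to give at about 4 N, is fully down (8 mm lower) at about 10 N, and rises again by itself.
- mixer_pad (a joint): How far the mixer's head is pressed down, m: 0 up, 0.008 at its lower stop. Fully down counts from 0.0068.
- mixer_switch (a joint): The mixer's toggle, rad: 0 = off, leaning 0.5 rad to the mixer's -x side; 1.0 = on, leaning 0.5 rad to its +x side. It stays where it is left. On counts from 0.8, off below 0.2.
- mixer_switch_tip (a point): Centre of the 18 mm red ball at the tip of the mixer's toggle lever, 136 mm above the counter at either end. The lever is 40 mm long and swings about a line along the mixer's y, 101 mm above the counter; the tip moves 38 mm along the mixer's x from off to on. About 44 mm of clear space lies between the toggle when on and the edge of the rubber head.
- lamp: The panel lamp's fixed round dark steel foot and stem: foot 124 mm diameter, stem to 112 mm high. Origin: centre of the underside, on the swivel axis; z up.
- lamp_swivel (a joint): Swivel of the lamp's yoke about the vertical axis through the foot's origin, rad, counter-clockwise from above; at 0 the panel looks along the foot's -x. Range -1.5 to 1.5. Held by friction of about 0.12 N m, stays where it is left.
- lamp_tilt (a joint): Tilt of the lamp's panel about the level axis through its middle, 200 mm above the counter and on the swivel axis, rad; 0 = panel upright, beam level; positive = the panel's top leans forward and the beam points down, negative = up. Range -0.6 to 0.9. Held by friction of about 0.15 N m, stays where it is left.
- lamp_beam (a point): Centre of the lamp's panel, where the swivel and tilt axes meet. The panel is a black slab 190 mm wide (its y), 120 mm high (its z) and 16 mm thick (its x), luminous on its -x face, held at its two short sides in an aluminium U yoke 216 mm wide with a black knob (16 mm long, 26 mm diameter) outside each arm; its long upper edge is free and can be pinched. The beam leaves along this frame's -x.
- mortar: Bystander: white porcelain mortar, 110 mm diameter, 56 mm high. Origin: centre of the underside. Leave it alone.
- muller: Bystander: green glass muller, 72 mm diameter, 96 mm high. Origin: centre of the underside. Leave it alone.
- brush_pot: Bystander: blue pot 76 mm in diameter, 100 mm high, with brushes up to 215 mm high. Origin: centre of the underside. Leave it alone.

How it is judged:
On the way, in this order (a step that is already met when the one before it is completed fails the run):
1. the mixer is switched on (value of joint mixer_switch above 0.8 rad), for 0.2 s.
2. with the mixer on, the sample bottle, upright on the mixer's head, holds it fully down for 1.5 s (value of joint mixer_switch above 0.8 rad and value of joint mixer_pad above 0.0068 m and horizontal distance between sample and mixer_head below 0.02 m and z of sample in the frame of mixer_head below 0.005 m and angle between sample's own z axis and vertical below 0.15 rad), for 1.5 s.
At the end, for the whole second after the job is handed in: Mixer off; sample upright within 15 mm of the spot's centre; every jar present upright, its axis 30 mm or more inside the board's edges; the lamp's beam line passes within 20 mm sideways and 20 mm up or down of the sample's middle; all at rest and released (value of joint mixer_switch below 0.2 rad and horizontal distance between sample and board_spot below 0.015 m and z of sample in the frame of board_spot between -0.005 and 0.005 m and angle between each of sample, jar_yellow, jar_orange, jar_blue, jar_green's own z axis and vertical below 0.1 rad and linear speed of each of sample, jar_yellow, jar_orange, jar_blue, jar_green below 0.03 m/s and x of jar_yellow in the frame of board_spot between -0.08 and 0.08 m and y of jar_yellow in the frame of board_spot between -0.1 and 0.1 m and z of jar_yellow in the frame of board_spot between -0.005 and 0.005 m and x of jar_orange in the frame of board_spot between -0.08 and 0.08 m and y of jar_orange in the frame of board_spot between -0.1 and 0.1 m and z of jar_orange in the frame of board_spot between -0.005 and 0.005 m and x of jar_blue in the frame of board_spot between -0.08 and 0.08 m and y of jar_blue in the frame of board_spot between -0.1 and 0.1 m and z of jar_blue in the frame of board_spot between -0.005 and 0.005 m and x of jar_green in the frame of board_spot between -0.08 and 0.08 m and y of jar_green in the frame of board_spot between -0.1 and 0.1 m and z of jar_green in the frame of board_spot between -0.005 and 0.005 m and y of sample_mid in the frame of lamp_beam between -0.02 and 0.02 m and z of sample_mid in the frame of lamp_beam between -0.02 and 0.02 m and x of sample_mid in the frame of lamp_beam below -0.1 m and velocity of joint lamp_swivel between -0.1 and 0.1 rad/s and velocity of joint lamp_tilt between -0.1 and 0.1 rad/s); the robot touches nothing.
It fails at once if the mortar is moved more than 30 mm (distance of mortar from where it was at the start of the episode above 0.03 m).
It fails at once if the muller is moved more than 30 mm (distance of muller from where it was at the start of the episode above 0.03 m).
It fails at once if the brush pot is moved more than 30 mm (distance of brush_pot from where it was at the start of the episode above 0.03 m).
Of jar_yellow, jar_orange, jar_blue, jar_green only 2 to 4 are there at a start; the rules pass over those that are not, and their reading is None.
At some moment in a run one of sample, jar_yellow, jar_orange, jar_blue, jar_green may be knocked a few centimetres aside while the robot is not near it.
It also fails if it takes over 210 s, if anything falls off the work surface, if the arm or the gripper's body presses on something with over 40 N, if the wrist force passes 120 N, or if a joint passes its speed limit or range.

## Working session

There is one attempt and no reset: what is moved stays moved. The work goes in short steps, Python scripts to look and compute and a tool call to move; the robot and the scene stay as the last step left them, time stands still between calls to the robot, and variables do not carry over. Pictures are saved under pics/ and viewed, at most 14 in all, crops included, and the job is handed in when it is done.

Besides the shell and the picture viewer there is one more tool, called after "Request:" in YAML: its name, and indented under it one key for each argument. arm_command: Moves the arm, as the interface text tells. Its arguments: {"type":"object","properties":{"plan":{"type":"array","items":{"type":"array","items":{"type":"array","items":{"type":"number"}}}},"newtons":{"type":"number"}},"required":["plan"]}

```bash
mkdir -p pics; python3 - <<'E'
from station import status, eyes, workorder
import cv2,numpy as np
o=status.get_obs()
print({k:np.round(v,3).tolist() if not np.isscalar(v) else v for k,v in o.items()})
for n in("scene","top"):
    d=eyes.get_image(n); cv2.imwrite(f"pics/{n}0.png",d["color"][:,:,::-1]); print(n,d["vfov"],d["cx"],d["cy"],np.round(d["world_from_camera"],4).tolist(), d.keys())
E
```

```text
{'clock': 0.0, 'joints': [-1.384, 0.468, -0.012, 1.604, 0.006, 1.071, -0.056], 'qvel': [-0.001, 0.001, 0.0, -0.002, -0.0, 0.002, -0.001], 'joint_efforts': [0.001, -53.239, 0.022, -25.129, 0.011, 0.008, -0.0], 'position': [0.148, 0.633, 0.404], 'eef_rot': [0.115, 0.993, -0.001, -0.0], 'wrist_force': [-0.725, 0.146, 0.362], 'torque': [-0.009, -0.04, 0.026], 'grip_force': 0.0, 'gripper_width': 0.08535575799440817}
scene 49.657233003455225 279.87131161316773 212.5575798927079 [[-0.7255, 0.4775, -0.4957, 1.3184], [0.6882, 0.509, -0.517, 0.7501], [0.0055, -0.7162, -0.6979, 1.2096], [0.0, 0.0, 0.0, 1.0]] dict_keys(['color', 'vfov', 'cx', 'cy', 'world_from_camera'])
top 57.50753310260293 277.6875382836069 209.9143258898046 [[-0.0071, -0.9994, 0.0334, 0.5194], [-0.9999, 0.0076, 0.0147, -0.0297], [-0.0149, -0.0333, -0.9993, 1.2622], [0.0, 0.0, 0.0, 1.0]] dict_keys(['color', 'vfov', 'cx', 'cy', 'world_from_camera'])
```

View pics/scene0.png

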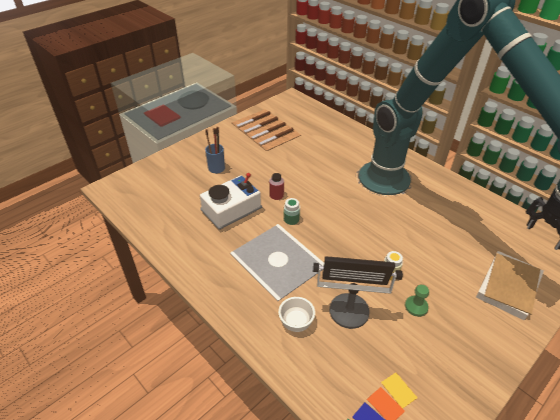

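View pics/top0.png

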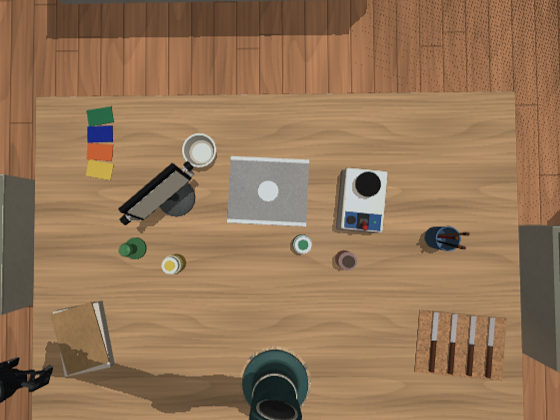

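```bash
cat > h.py <<'E'
from station import status, eyes, workorder
import cv2,numpy as np
from scipy.spatial.transform import Rotation as R
def shot(n,f=None):
    d=eyes.get_image(n); d["f"]=210/np.tan(np.radians(d["vfov"]/2))
    if f: cv2.imwrite(f,d["color"][:,:,::-1])
    return d
def p2w(d,u,v,z):
    W=d["world_from_camera"]; r=W[:3,:3]@[(u-d["cx"])/d["f"],(v-d["cy"])/d["f"],1]
    return W[:3,3]+r*(z-W[2,3])/r[2]
def w2p(d,p):
    W=d["world_from_camera"]; c=W[:3,:3].T@(np.asarray(p)-W[:3,3])
    return d["f"]*c[0]/c[2]+d["cx"],d["f"]*c[1]/c[2]+d["cy"]
def crop(d,u0,v0,u1,v1,s,f):
    cv2.imwrite(f,cv2.resize(d["color"][v0:v1,u0:u1,::-1],None,fx=s,fy=s,interpolation=cv2.INTER_CUBIC))
E
python3 - <<'E'
from h import *
t=shot("top"); crop(t,110,130,300,280,4,"pics/c1.png"); crop(t,220,140,410,280,4,"pics/c2.png")
s=shot("scene"); crop(s,190,140,430,340,3.3,"pics/c3.png")
E
```

```text
(no output)
```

View pics/c1.png

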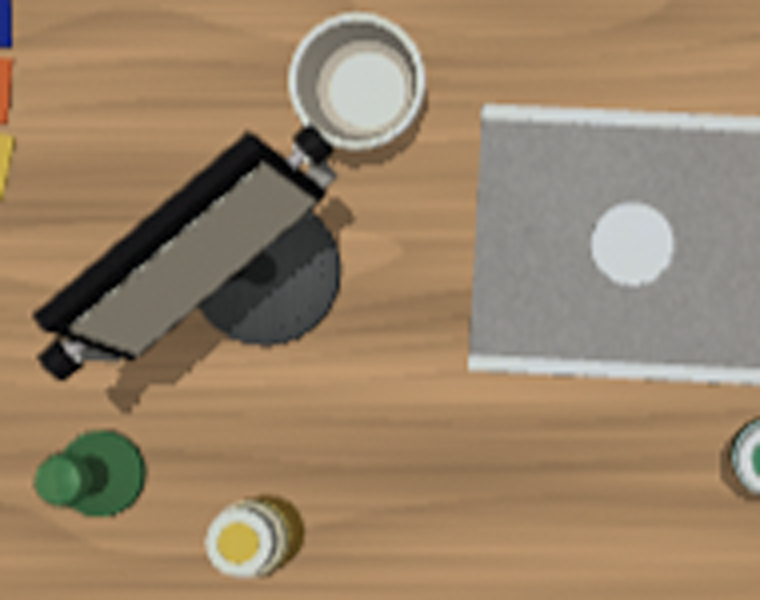

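View pics/c2.png

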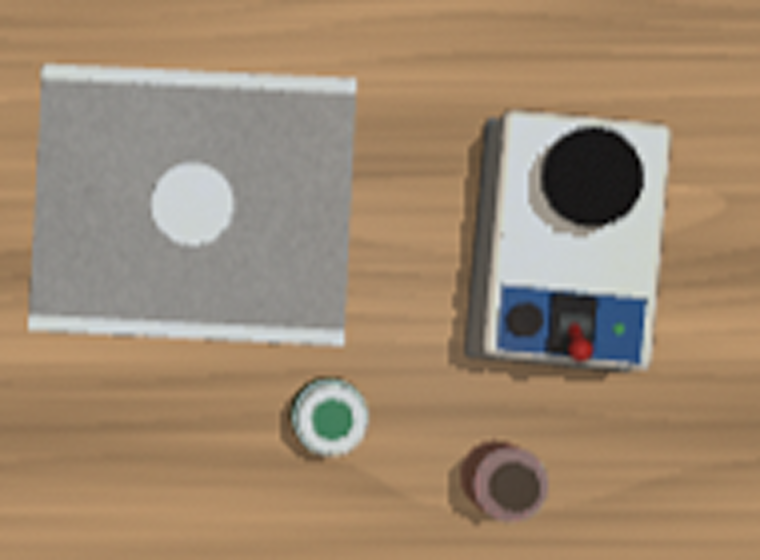

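View pics/c3.png

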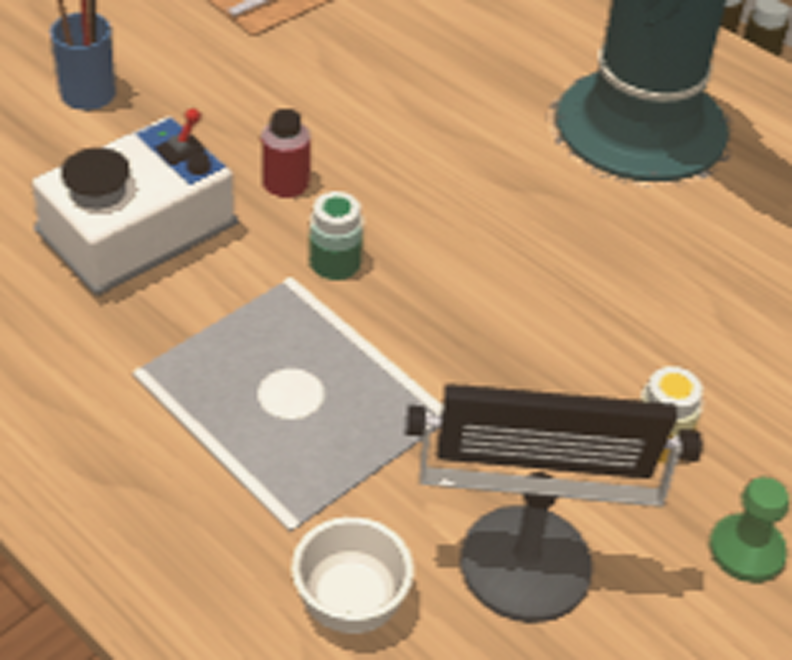

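```bash
cat > m.py <<'E'
from h import *
from scipy.optimize import least_squares
t=shot("top"); s=shot("scene")
def c1(u,v): return u/4+110,v/4+130
def c2(u,v): return u/4+220,v/4+140
def c3(u,v): return u/3.3+190,v/3.3+140
print("f",t["f"],s["f"])
for n,a,b,z in [("spot",c2(193,204),c3(291,393),.004),("green lid",c2(332,419),c3(337,207),.086),("yellow lid",c1(238,543),c3(676,386),.086),
  ("sample cap",c2(515,486),c3(286,122),.100),("head",c2(592,177),c3(96,169),.125),("switch tip",c2(580,349),c3(192,117),.136),("mortar",c1(357,82),c3(353,562),.056),
  ("muller base",c1(105,473),c3(748,545),.01),("knobR",c1(312,145),c3(416,420),.2),("knobL",c1(61,360),c3(688,445),.2),("foot",c1(272,278),c3(526,560),.01),
  ("bd",c2(42,66),c3(135,375),.004),("bd",c2(355,80),c3(289,525),.004),("bd",c2(344,345),c3(289,280),.004),("bd",c2(29,330),c3(0,0),.004)]:
    print(n,np.round(p2w(t,*a,z)[:2],4),np.round(p2w(s,*b,z)[:2],4))
obs=[(t,c1(312,145),(0,-.116,0)),(t,c1(61,360),(0,.116,0)),(s,c3(416,420),(0,-.116,0)),(s,c3(688,445),(0,.116,0)),
 (t,c1(250,132),(.008,-.095,.06)),(t,c1(35,318),(.008,.095,.06)),(t,c1(268,162),(-.008,-.095,.06)),(t,c1(66,332),(-.008,.095,.06)),(t,c1(132,356),(-.008,.095,-.06)),(t,c1(322,200),(-.008,-.095,-.06)),
 (s,c3(438,459),(.008,-.095,-.06)),(s,c3(655,479),(.008,.095,-.06))]
def mod(x,p):return R.from_euler('zy',[x[2],-x[3]]).apply(p)+[x[0],x[1],.2]
def res(x,sg=1): return np.concatenate([np.array(w2p(d,mod(x,p)))-q for d,q,p in obs])
for psi in (0,.6,3.1,-2):
    r=least_squares(res,[.54,.27,psi,0],loss="soft_l1"); print(psi,np.round(r.x,4),r.cost)
    if psi==.6: print(np.round(r.fun.reshape(-1,2),1).tolist())
E
python3 m.py
```

```text
f 382.71978986854725 453.88614369620507
spot [0.624  0.0194] [0.6243 0.0196]
green lid [ 0.4513 -0.0892] [ 0.4527 -0.089 ]
yellow lid [0.3895 0.3213] [0.3909 0.3209]
sample cap [ 0.4009 -0.2259] [ 0.4054 -0.2212]
head [ 0.6316 -0.2817] [ 0.6317 -0.2826]
switch tip [ 0.5042 -0.2687] [ 0.506  -0.2681]
mortar [0.7506 0.2361] [0.7494 0.2335]
muller base [0.4389 0.4537] [0.4398 0.4571]
knobR [0.679 0.236] [0.6795 0.2338]
knobL [0.53   0.4116] [0.5311 0.4105]
foot [0.598  0.3164] [0.6065 0.3231]
bd [0.7396 0.1438] [ 0.7273 -0.111 ]
bd [ 0.7254 -0.1149] [0.739  0.1383]
bd [ 0.5071 -0.1038] [ 0.5131 -0.1015]
bd [0.5212 0.1552] [ 0.4347 -0.7653]
0 [ 0.6049  0.3217  0.6982 -0.0863] 20.648052837650447
0.6 [ 0.6049  0.3217  0.6982 -0.0863] 20.648052837485885
[[1.7, 0.3], [-0.6, -0.2], [-0.3, 1.2], [0.5, -1.5], [3.7, 1.1], [1.0, 0.6], [2.9, -1.9], [-3.1, 1.8], [-2.6, 0.1], [0.3, -2.3], [0.0, 3.9], [0.4, 2.0]]
3.1 [ 0.6049  0.3217  0.6982 -0.0863] 20.64805283744831
-2 [ 0.6061  0.3245 -0.7099  3.1882] 188.329696227441
```

```bash
cat >> m.py <<'E'
print("refit")
obs=obs[:6]+[(t,c1(134,357),(-.008,.095,-.06)),(t,c1(325,195),(-.008,-.095,-.06))]+obs[10:]+[(s,c3(445,385),(-.008,-.095,.06)),(s,c3(677,404),(-.008,.095,.06))]
for ti in (-.5,0,.5):
    r=least_squares(res,[.6,.32,.7,ti],loss="soft_l1"); print(ti,np.round(r.x,4),r.cost); print(np.round(r.fun.reshape(-1,2),1).tolist())
E
python3 m.py | sed -n '/refit/,$p'
python3 - <<'E'
from h import *
s=shot("scene"); crop(s,305,245,415,335,7,"pics/c4.png")
E
```

```text
refit
-0.5 [ 0.6052  0.3229  0.6992 -0.0895] 20.26870832731243
[[1.2, 0.1], [-1.0, -0.3], [-0.1, 1.6], [0.8, -1.3], [3.2, 0.9], [0.5, 0.5], [-3.5, -0.2], [-0.9, -1.1], [0.3, 4.3], [0.7, 2.2], [-1.1, -2.4], [-1.0, -4.4]]
0 [ 0.6052  0.3229  0.6992 -0.0895] 20.268708327280166
[[1.2, 0.1], [-1.0, -0.3], [-0.1, 1.6], [0.8, -1.3], [3.2, 0.9], [0.5, 0.5], [-3.5, -0.2], [-0.9, -1.1], [0.3, 4.3], [0.7, 2.2], [-1.1, -2.4], [-1.0, -4.4]]
0.5 [ 0.6052  0.3229  0.6992 -0.0895] 20.268708327298143
[[1.2, 0.1], [-1.0, -0.3], [-0.1, 1.6], [0.8, -1.3], [3.2, 0.9], [0.5, 0.5], [-3.5, -0.2], [-0.9, -1.1], [0.3, 4.3], [0.7, 2.2], [-1.1, -2.4], [-1.0, -4.4]]
```

View pics/c4.png

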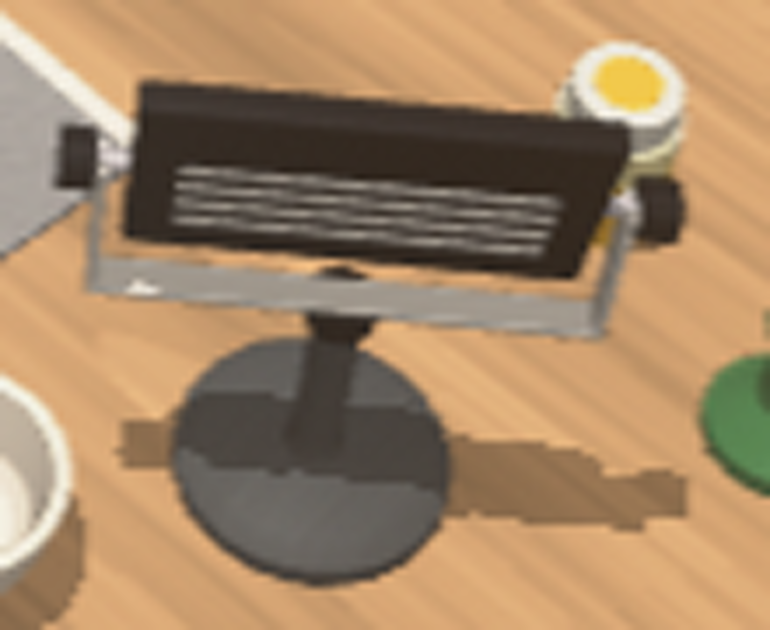

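```bash
sed -i "s/'zy'/'ZY'/" m.py; cat >> m.py <<'E'
print("refit2")
def c4(u,v): return u/7+305,v/7+245
obs=obs[:2]+obs[4:6]+[(t,c1(134,357),(-.008,.095,-.06)),(s,c4(78,157),(0,-.116,0)),(s,c4(660,210),(0,.116,0)),
 (s,c4(140,82),(-.008,-.095,.06)),(s,c4(630,125),(-.008,.095,.06)),(s,c4(134,110),(.008,-.095,.06)),(s,c4(613,152),(.008,.095,.06)),(s,c4(125,237),(.008,-.095,-.06)),(s,c4(574,279),(.008,.095,-.06))]
r=least_squares(res,[.6,.32,.7,0],loss="soft_l1"); print(np.round(r.x,4),r.cost); print(np.round(r.fun.reshape(-1,2),1).tolist())
E
python3 m.py | sed -n '/refit/,$p'
```

```text
refit
-0.5 [ 0.6046  0.3229  0.7032 -0.2094] 4.51691377780232
[[0.5, -0.2], [0.1, 0.1], [0.1, 0.1], [0.6, -0.1], [-0.2, -0.7], [-1.2, -0.5], [-0.3, 1.6], [1.1, -0.0], [-0.6, 0.7], [-0.8, 0.6], [0.3, -1.2], [0.4, -0.9]]
0 [ 0.6046  0.3229  0.7032 -0.2094] 4.516913777802784
[[0.5, -0.2], [0.1, 0.1], [0.1, 0.1], [0.6, -0.1], [-0.2, -0.7], [-1.2, -0.5], [-0.3, 1.6], [1.1, -0.0], [-0.6, 0.7], [-0.8, 0.6], [0.3, -1.2], [0.4, -0.9]]
0.5 [ 0.6046  0.3229  0.7032 -0.2094] 4.516913777850162
[[0.5, -0.2], [0.1, 0.1], [0.1, 0.1], [0.6, -0.1], [-0.2, -0.7], [-1.2, -0.5], [-0.3, 1.6], [1.1, -0.0], [-0.6, 0.7], [-0.8, 0.6], [0.3, -1.2], [0.4, -0.9]]
refit2
[ 0.6048  0.3222  0.7008 -0.2211] 6.720047329307436
[[0.9, -0.2], [0.3, -0.0], [-0.0, -0.9], [-1.0, -0.8], [0.0, 1.7], [-0.2, -0.2], [-0.5, -0.3], [-0.1, -1.2], [0.3, -1.2], [0.4, -0.0], [2.9, 0.3], [-0.9, 0.6], [0.4, 0.6]]
```

Request:
arm_command:
  plan:
    - [[0,0,0,0,0,-6.6,1],[0,0,0,0,0,-6.6,1],[-1.73,-2.23,0.6,0,0,0,1],[-1.73,-2.23,0.6,0,0,0,1],[-1.73,-2.23,0.6,0,0,0,1],[-1.73,-2.23,0.6,0,0,0,1],[-1.73,-2.23,0.6,0,0,0,1],[-1.73,-2.23,0.6,0,0,0,1],[-1.73,-2.23,0.6,0,0,0,1],[-1.73,-2.23,0.6,0,0,0,1],[-1.73,-2.23,0.6,0,0,0,1],[-1.73,-2.23,0.6,0,0,0,1],[-1.73,-2.23,0.6,0,0,0,1],[-1.73,-2.23,0.6,0,0,0,1],[-1.73,-2.23,0.6,0,0,0,1],[-1.73,-2.23,0.6,0,0,0,1],[0,0,0,0,0,0,1],[0,0,0,0,0,0,1]]
  newtons: 50

```text
clock: 2.05
position: [0.3915, 0.3195, 0.3206]
eef_rot: [0.002, 1.0, -0.0, 0.0]
wrist_force: [-0.1, -0.3, 0.8]
gripper_width: 0.0855
grip_force: 0.0
```

Request:
arm_command:
  plan:
    - [[0,0,2.5,0,0,0,1],[0,0,2.5,0,0,0,1],[0,0,2.5,0,0,0,1],[0,0,2.5,0,0,0,1],[0,0,2.45,0,0,0,1],[0,0,0,0,0,0,1],[0,0,0,0,0,0,0],[0,0,0,0,0,0,0],[0,0,0,0,0,0,0],[0,0,0,0,0,0,0],[0,0,0,0,0,0,0],[0,0,0,0,0,0,0],[0,0,0,0,0,0,0],[0,0,0,0,0,0,0],[0,0,-2,0,0,0,0],[0,0,-3,0,0,0,0],[0,0,-3,0,0,0,0],[0,0,0,0,0,0,0]]

```text
clock: 3.55
position: [0.3919, 0.322, 0.2815]
eef_rot: [-0.0, 1.0, 0.003, 0.004]
wrist_force: [0.7, 1.3, -1.7]
gripper_width: 0.0589
grip_force: 54.7
```

Request:
arm_command:
  plan:
    - [[-1.76,-2.35,0,0,0,0,0],[-1.76,-2.35,0,0,0,0,0],[-1.76,-2.35,0,0,0,0,0],[-1.76,-2.35,0,0,0,0,0],[-1.76,-2.35,0,0,0,0,0],[-1.76,-2.35,0,0,0,0,0],[-1.76,-2.35,0,0,0,0,0],[-1.76,-2.35,0,0,0,0,0],[-1.76,-2.35,0,0,0,0,0],[-1.76,-2.35,0,0,0,0,0],[0,0,0,0,0,0,0],[0,0,0,0,0,0,0],[0,0,0,0,0,0,0]]

```text
clock: 4.63
position: [0.566, 0.0862, 0.2758]
eef_rot: [-0.0, 1.0, 0.0, -0.001]
wrist_force: [-1.3, 0.1, -1.6]
gripper_width: 0.0587
grip_force: 54.9
```

Request:
arm_command:
  plan:
    - [[0,0,2.5,0,0,0,0],[0,0,2.5,0,0,0,0],[0,0,1.5,0,0,0,0],[0,0,0.8,0,0,0,0],[0,0,0.3,0,0,0,0],[0,0,0,0,0,0,0],[0,0,0,0,0,0,0],[0,0,0,0,0,0,1],[0,0,0,0,0,0,1],[0,0,0,0,0,0,1],[0,0,0,0,0,0,1],[0,0,0,0,0,0,1],[0,0,-2,0,0,0,1],[0,0,-3,0,0,0,1],[0,0,-4,0,0,0,1]]

```text
clock: 5.88
position: [0.5655, 0.0858, 0.2887]
eef_rot: [-0.0, 1.0, -0.001, -0.003]
wrist_force: [0.4, 0.0, -0.1]
gripper_width: 0.0855
grip_force: 0.0
```

Request:
arm_command:
  plan:
    - [[1.63,-2.5,-0.5,0,0,0,1],[1.63,-2.5,-0.5,0,0,0,1],[1.63,-2.5,-0.5,0,0,0,1],[1.63,-2.5,-0.5,0,0,0,1],[1.63,-2.5,0,0,0,0,1],[1.63,-2.5,0,0,0,0,1],[1.63,-2.5,0,0,0,0,1],[0,0,0,0,0,0,1],[0,0,0,0,0,0,1],[0,0,0,0,0,0,1]]

```text
clock: 6.72
position: [0.453, -0.0888, 0.3104]
eef_rot: [-0.0, 1.0, 0.0, 0.0]
wrist_force: [0.4, 0.2, -0.7]
gripper_width: 0.0852
grip_force: 0.0
```

```bash
python3 - <<'E'
from h import *
t=shot("top"); crop(t,110,130,410,290,2.6,"pics/d1.png")
print(status.get_obs()["position"])
E
```

```text
[ 0.4532063  -0.08831059  0.31030902]
```

View pics/d1.png

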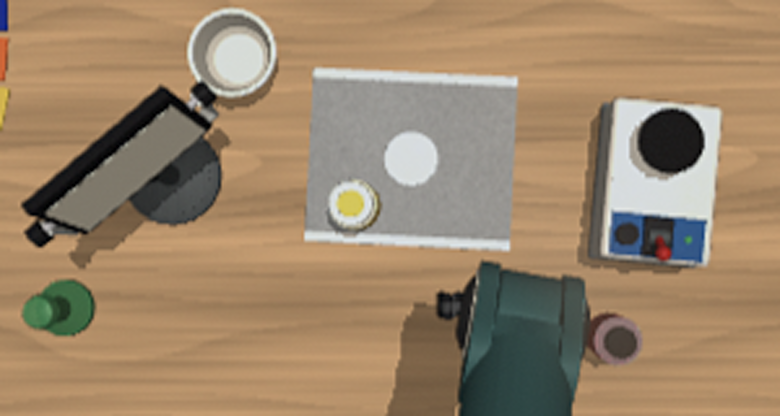

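Request:
arm_command:
  plan:
    - [[0,0,2.5,0,0,0,1],[0,0,2.5,0,0,0,1],[0,0,2.5,0,0,0,1],[0,0,2.5,0,0,0,1],[0,0,1.45,0,0,0,1],[0,0,0,0,0,0,1],[0,0,0,0,0,0,0],[0,0,0,0,0,0,0],[0,0,0,0,0,0,0],[0,0,0,0,0,0,0],[0,0,0,0,0,0,0],[0,0,0,0,0,0,0],[0,0,0,0,0,0,0],[0,0,-1.5,0,0,0,0],[0,0,-3,0,0,0,0],[0,0,-3,0,0,0,0],[0,0,0,0,0,0,0],[0,0,0,0,0,0,0]]

```text
clock: 8.27
position: [0.453, -0.089, 0.2721]
eef_rot: [-0.0, 1.0, -0.0, 0.002]
wrist_force: [-0.4, 0.1, -2.9]
gripper_width: 0.0588
grip_force: 54.2
```

Request:
arm_command:
  plan:
    - [[-2.15,0.93,0,0,0,0,0],[-2.15,0.93,0,0,0,0,0],[-2.15,0.93,0,0,0,0,0],[-2.15,0.93,0,0,0,0,0],[-2.15,0.93,0,0,0,0,0],[0,0,0,0,0,0,0],[0,0,2.5,0,0,0,0],[0,0,2.5,0,0,0,0],[0,0,1.2,0,0,0,0],[0,0,0.7,0,0,0,0],[0,0,0.3,0,0,0,0],[0,0,0,0,0,0,0],[0,0,0,0,0,0,1],[0,0,0,0,0,0,1],[0,0,0,0,0,0,1],[0,0,0,0,0,0,1],[0,0,0,0,0,0,1],[0,0,-2,0,0,0,1],[0,0,-4,0,0,0,1],[0,0,-4,0,0,0,1]]

```text
clock: 9.93
position: [0.5593, -0.0426, 0.2982]
eef_rot: [-0.0, 1.0, -0.0, -0.002]
wrist_force: [1.1, -0.1, 0.2]
gripper_width: 0.0855
grip_force: 0.0
```

Request:
arm_command:
  plan:
    - [[1.04,-2.25,-1,0,0,0,0],[1.04,-2.25,-1,0,0,0,0],[1.04,-2.25,-1,0,0,0,0],[1.04,-2.25,0,0,0,0,0],[1.04,-2.25,0,0,0,0,0],[1.04,-2.25,0,0,0,0,0],[1.04,-2.25,0,0,0,0,0],[1.04,-2.25,0,0,0,0,0],[1.04,-2.25,0,0,0,0,0],[1.04,-2.25,0,0,0,0,0],[0,0,1.6,0,0,0,0],[0,0,1.6,0,0,0,0],[0,0,0,0,0,0,0],[0,0,0,0,0,0,0]]

```text
clock: 11.1
position: [0.4559, -0.2675, 0.2961]
eef_rot: [-0.0, 1.0, 0.0, -0.001]
wrist_force: [-0.3, 0.8, 0.4]
gripper_width: -0.0001
grip_force: 0.0
```

Request:
arm_command:
  plan:
    - [[-1.15,-0.05,0,0,0,0,0],[-1.15,-0.05,0,0,0,0,0],[-1.15,-0.05,0,0,0,0,0],[-1.15,-0.05,0,0,0,0,0],[-1.15,-0.05,0,0,0,0,0],[-1.15,-0.05,0,0,0,0,0],[0,0,0,0,0,0,0],[0,0,0,0,0,0,0],[0,0,0,0,0,0,0]]

```text
clock: 11.85
position: [0.5234, -0.2709, 0.2966]
eef_rot: [-0.0, 1.0, 0.001, -0.004]
wrist_force: [-12.6, 1.1, 8.9]
gripper_width: 0.0
grip_force: 7.8
```

```bash
python3 - <<'E'
from h import *
s=shot("scene"); t=shot("top")
a=cv2.resize(s["color"][140:240,190:330,::-1],None,fx=5.4,fy=5.4,interpolation=cv2.INTER_CUBIC); cv2.imwrite("pics/e1.png",a)
for off,p in(("off",(.505,-.2685,.136)),("on",(.543,-.2725,.136))): print(off,np.round((np.array(w2p(s,p))-[190,140])*5.4))
E
```

```text
off [315. 191.]
on [268. 212.]
```

View pics/e1.png

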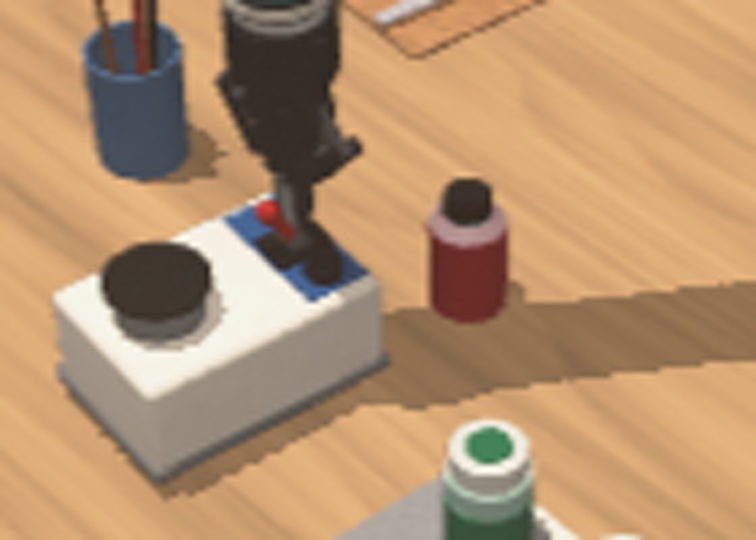

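Request:
arm_command:
  plan:
    - [[2,0,0,0,0,0,0],[2,0,0,0,0,0,0],[2,0,-2,0,0,0,0],[0,0,-3,0,0,0,0],[0,0,-1,0,0,0,1],[0,0,0,0,0,0,1],[0,0,0,0,0,0,1]]

```text
clock: 12.53
position: [0.4665, -0.2703, 0.3574]
eef_rot: [-0.001, 1.0, -0.0, 0.001]
wrist_force: [0.0, 0.5, -1.1]
gripper_width: 0.0361
grip_force: 0.0
```

```bash
python3 - <<'E'
from h import *
s=shot("scene"); t=shot("top")
print("cap scene",p2w(s,190+467/5.4,140+190/5.4,.1)[:2])
b=p2w(s,190+468/5.4,140+320/5.4,0)[:2]; c=s["world_from_camera"][:2,3]; d=(c-b)/np.linalg.norm(c-b)
print("base scene",b-d*.029)
print("cap top",p2w(t,348.75,261.5,.1)[:2],p2w(t,347.3,261.5,.1)[:2])
print("e1 axis top/bottom of candidates")
for p in [(.403,-.2235),(.405,-.221),(.401,-.226)]:
    print(p,[np.round((np.array(w2p(s,(*p,z)))-[190,140])*5.4) for z in(.1,0)],[np.round((np.array(w2p(t,(*p,z)))-[220,140])*4) for z in(.1,0)])
print(status.get_obs()["position"])
E
```

```text
cap scene [ 0.3986804  -0.22945311]
base scene [ 0.39691937 -0.23019388]
cap top [ 0.40086995 -0.22591953] [ 0.40089454 -0.22155653]
e1 axis top/bottom of candidates
(0.403, -0.2235) [array([468., 197.]), array([468., 302.])] [array([512., 483.]), array([491., 471.])]
(0.405, -0.221) [array([469., 199.]), array([469., 305.])] [array([508., 481.]), array([488., 469.])]
(0.401, -0.226) [array([468., 194.]), array([468., 299.])] [array([515., 486.]), array([494., 473.])]
[ 0.46567139 -0.27007612  0.3557318 ]
```

Request:
arm_command:
  plan:
    - [[1.62,1.1,0,0,0,0,1],[1.62,1.1,0,0,0,0,1],[1.62,1.1,0,0,0,0,1],[1.62,1.1,0,0,0,0,1],[0,0,0,0,0,0,1],[0,0,2.5,0,0,0,1],[0,0,2.5,0,0,0,1],[0,0,2.5,0,0,0,1],[0,0,2.5,0,0,0,1],[0,0,2.5,0,0,0,1],[0,0,1.9,0,0,0,1],[0,0,0,0,0,0,1],[0,0,0,0,0,0,0],[0,0,0,0,0,0,0],[0,0,0,0,0,0,0],[0,0,0,0,0,0,0],[0,0,0,0,0,0,0],[0,0,0,0,0,0,0],[0,0,0,0,0,0,0]]
  newtons: 70

```text
clock: 14.22
position: [0.401, -0.227, 0.2139]
eef_rot: [-0.0, 1.0, -0.0, 0.001]
wrist_force: [0.3, -0.8, 7.0]
gripper_width: 0.0562
grip_force: 74.8
```

Request:
arm_command:
  plan:
    - [[0,0,-2,0,0,0,0],[0,0,-3,0,0,0,0],[0,0,-3,0,0,0,0],[0,0,-3,0,0,0,0],[0,0,-3,0,0,0,0],[0,0,-3,0,0,0,0],[0,0,-1,0,0,0,0],[-2.56,-0.61,0,0,0,0,0],[-2.56,-0.61,0,0,0,0,0],[-2.56,-0.61,0,0,0,0,0],[-2.56,-0.61,0,0,0,0,0],[-2.56,-0.61,0,0,0,0,0],[-2.56,-0.61,0,0,0,0,0],[-2.56,-0.61,0,0,0,0,0],[-2.56,-0.61,0,0,0,0,0],[-2.56,-0.61,0,0,0,0,0],[0,0,0,0,0,0,0],[0,0,0,0,0,0,0]]

```text
clock: 15.72
position: [0.6312, -0.281, 0.3905]
eef_rot: [-0.001, 1.0, 0.0, -0.001]
wrist_force: [-1.2, 0.3, -1.9]
gripper_width: 0.0565
grip_force: 75.3
```

```bash
python3 - <<'E'
from h import *
s=shot("scene")
cv2.imwrite("pics/e2.png",cv2.resize(s["color"][120:240,180:320,::-1],None,fx=4,fy=4,interpolation=cv2.INTER_CUBIC))
p=status.get_obs()["position"];print(p)
for z in(.18,.28): print(np.round((np.array(w2p(s,(p[0],p[1],p[2]-.2139+z-.18)))-[180,120])*4))
E
```

```text
[ 0.63026555 -0.28125145  0.39088518]
[153. 241.]
[143. 149.]
```

View pics/e2.png

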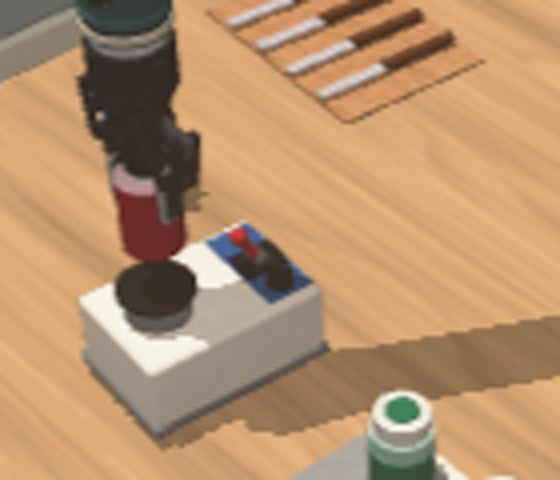

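Request:
arm_command:
  plan:
    - [[0,0,2,0,0,0,0],[0,0,1.5,0,0,0,0],[0,0,1,0,0,0,0],[0,0,0.3,0,0,0,0],[0,0,0.3,0,0,0,0],[0,0,0.3,0,0,0,0],[0,0,0.3,0,0,0,0],[0,0,0.3,0,0,0,0],[0,0,0.2,0,0,0,0],[0,0,0,0,0,0,0],[0,0,0,0,0,0,0]]

```text
clock: 16.68
position: [0.6309, -0.2817, 0.3322]
eef_rot: [-0.0, 1.0, -0.0, 0.001]
wrist_force: [-3.3, 0.6, 5.1]
gripper_width: 0.0566
grip_force: 75.6
```

Request:
arm_command:
  plan:
    - [[0,0,0.3,0,0,0,0],[0,0,0.3,0,0,0,0],[0,0,0.2,0,0,0,0],[0,0,0,0,0,0,0],[0,0,0,0,0,0,0],[0,0,0,0,0,0,0]]

```text
clock: 17.18
position: [0.631, -0.2819, 0.3306]
eef_rot: [-0.0, 1.0, -0.0, 0.002]
wrist_force: [-13.9, 5.6, 35.0]
gripper_width: 0.0565
grip_force: 79.5
```

Request:
arm_command:
  plan:
    - [[0,0,0,0,0,0,0],[0,0,0,0,0,0,0],[0,0,0,0,0,0,0],[0,0,0,0,0,0,0],[0,0,0,0,0,0,0],[0,0,0,0,0,0,0],[0,0,0,0,0,0,0],[0,0,0,0,0,0,0],[0,0,0,0,0,0,0],[0,0,0,0,0,0,0],[0,0,0,0,0,0,0],[0,0,0,0,0,0,0],[0,0,0,0,0,0,0],[0,0,0,0,0,0,0],[0,0,0,0,0,0,0],[0,0,0,0,0,0,0],[0,0,0,0,0,0,0],[0,0,0,0,0,0,0],[0,0,0,0,0,0,0],[0,0,0,0,0,0,0]]

```text
clock: 18.85
position: [0.6309, -0.2819, 0.3306]
eef_rot: [-0.0, 1.0, -0.0, 0.002]
wrist_force: [-13.8, 6.6, 34.9]
gripper_width: 0.0565
grip_force: 79.5
```

Request:
arm_command:
  plan:
    - [[0,0,0,0,0,0,0],[0,0,0,0,0,0,0],[0,0,0,0,0,0,0],[0,0,0,0,0,0,0],[0,0,0,0,0,0,0],[0,0,0,0,0,0,0],[0,0,0,0,0,0,0],[0,0,0,0,0,0,0],[0,0,0,0,0,0,0],[0,0,0,0,0,0,0]]

```text
clock: 19.68
position: [0.6309, -0.2819, 0.3306]
eef_rot: [-0.0, 1.0, -0.0, 0.002]
wrist_force: [-13.6, 5.3, 34.7]
gripper_width: 0.0564
grip_force: 79.5
```

Request:
arm_command:
  plan:
    - [[0,0,-1.5,0,0,0,0],[0,0,-2,0,0,0,0],[0,0,-2,0,0,0,0],[0.06,2.5,0,0,0,0,0],[0.06,2.5,0,0,0,0,0],[0.06,2.5,0,0,0,0,0],[0.06,2.5,0,0,0,0,0],[0.06,2.5,0,0,0,0,0],[0.06,2.5,0,0,0,0,0],[0.06,2.5,0,0,0,0,0],[0.06,2.5,0,0,0,0,0],[0.06,2.5,0,0,0,0,0],[0.06,2.5,0,0,0,0,0],[0.06,2.5,0,0,0,0,0],[0.06,2.6,0,0,0,0,0],[0,0,0,0,0,0,0],[0,0,0,0,0,0,0],[0,0,0,0,0,0,0]]

```text
clock: 21.18
position: [0.6235, 0.0191, 0.3777]
eef_rot: [-0.0, 1.0, -0.0, 0.0]
wrist_force: [0.0, -0.6, -1.5]
gripper_width: 0.0564
grip_force: 75.5
```

```bash
python3 - <<'E'
from h import *
s=shot("scene"); shot("top","pics/f0t.png")
cv2.imwrite("pics/f1.png",cv2.resize(s["color"][140:320,190:430,::-1],None,fx=3.3,fy=3.3,interpolation=cv2.INTER_CUBIC))
p=status.get_obs()["position"];print(p)
for z in(0,.1): print(np.round((np.array(w2p(s,(p[0],p[1],p[2]-.2139+z)))-[190,140])*3.3))
E
```

```text
[0.62347294 0.01799089 0.37769143]
[291. 285.]
[291. 210.]
```

View pics/f1.png

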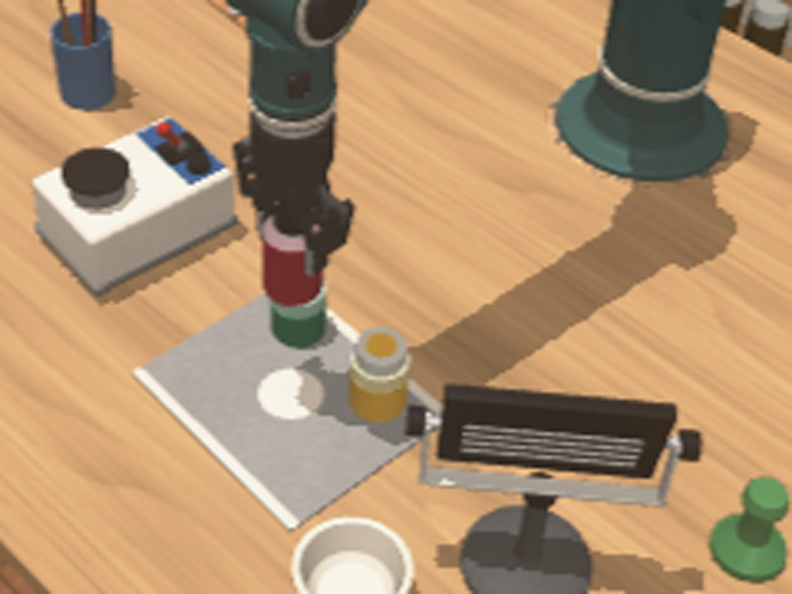

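Request:
arm_command:
  plan:
    - [[0,0.1,2.5,0,0,0,0],[0,0,2.5,0,0,0,0],[0,0,2.5,0,0,0,0],[0,0,2.5,0,0,0,0],[0,0,2.5,0,0,0,0],[0,0,1.5,0,0,0,0],[0,0,1,0,0,0,0],[0,0,0.6,0,0,0,0],[0,0,0.2,0,0,0,0],[0,0,0,0,0,0,0],[0,0,0,0,0,0,0]]

```text
clock: 22.2
position: [0.624, 0.0204, 0.2208]
eef_rot: [-0.0, 1.0, 0.0, 0.001]
wrist_force: [0.2, 0.2, -1.1]
gripper_width: 0.0563
grip_force: 75.4
```

Request:
arm_command:
  plan:
    - [[0,0,0.2,0,0,0,0],[0,0,0.1,0,0,0,0],[0,0,0,0,0,0,0],[0,0,0,0,0,0,0],[0,0,0,0,0,0,1],[0,0,0,0,0,0,1],[0,0,0,0,0,0,1],[0,0,0,0,0,0,1],[0,0,0,0,0,0,1],[0,0,-2,0,0,0,1],[0,0,-3,0,0,0,1],[0,0,-4,0,0,0,1],[0,0,-3,0,0,0,1],[0,0,0,0,0,0,1],[0,0,0,0,0,0,1]]

```text
clock: 23.45
position: [0.624, 0.0206, 0.339]
eef_rot: [-0.0, 1.0, 0.0, 0.002]
wrist_force: [0.1, 0.3, -0.2]
gripper_width: 0.0858
grip_force: 0.0
```

Request:
arm_command:
  plan:
    - [[0.42,-2.46,-0.5,0,0,0,0],[0.42,-2.46,-0.5,0,0,0,0],[0.42,-2.46,0,0,0,0,0],[0.42,-2.46,0,0,0,0,0],[0.42,-2.46,0,0,0,0,0],[0.42,-2.46,0,0,0,0,0],[0.42,-2.46,0,0,0,0,0],[0.42,-2.46,0,0,0,0,0],[0.42,-2.46,0,0,0,0,0],[0.42,-2.46,0,0,0,0,0],[0.42,-2.46,0,0,0,0,0],[0.42,-2.46,0,0,0,0,0],[0,0,0,0,0,0,0],[0,0,0,0,0,0,0],[0,0,0,0,0,0,0]]

```text
clock: 24.7
position: [0.573, -0.2739, 0.3452]
eef_rot: [-0.0, 1.0, 0.001, -0.001]
wrist_force: [-0.7, 0.2, -0.1]
gripper_width: -0.0001
grip_force: 0.0
```

Request:
arm_command:
  plan:
    - [[0,0,1.5,0,0,0,0],[0,0,1.5,0,0,0,0],[0,0,1.5,0,0,0,0],[0,0,0,0,0,0,0],[0,0,0,0,0,0,0],[0.83,0.08,0,0,0,0,0],[0.83,0.08,0,0,0,0,0],[0.83,0.08,0,0,0,0,0],[0.83,0.08,0,0,0,0,0],[0.83,0.08,0,0,0,0,0],[0.83,0.08,0,0,0,0,0],[0,0,0,0,0,0,0],[0,0,0,0,0,0,0],[0,0,0,0,0,0,0]]

```text
clock: 25.87
position: [0.5233, -0.2699, 0.302]
eef_rot: [-0.0, 1.0, -0.0, 0.001]
wrist_force: [4.1, 0.2, -0.1]
gripper_width: -0.0001
grip_force: 2.4
```

Request:
arm_command:
  plan:
    - [[-1.5,0,0,0,0,0,0],[-1.5,0,-1,0,0,0,0],[0,0,-3,0,0,0,0],[0,0,-4,0,0,0,0],[0,0,-4,0,0,0,0],[0,0,-3,0,0,0,0],[0,0,0,0,0,0,0]]

```text
clock: 26.45
position: [0.5531, -0.2711, 0.4584]
eef_rot: [0.0, 1.0, -0.002, 0.004]
wrist_force: [0.8, -0.6, 1.1]
gripper_width: -0.0002
grip_force: 0.0
```

```bash
python3 - <<'E'
from h import *
t=shot("top"); s=shot("scene")
A=s["color"][140:340,190:430,::-1]; B=t["color"][130:290,210:410,::-1]
A=cv2.resize(A,(396,330),interpolation=cv2.INTER_CUBIC); B=cv2.resize(B,(400,330),interpolation=cv2.INTER_CUBIC)
cv2.imwrite("pics/g1.png",np.hstack([A,B]))
# coloured tops in top view
hsv=cv2.cvtColor(t["color"],cv2.COLOR_RGB2HSV)
for n,lo,hi,z in (("yel",(20,120,120),(32,255,255),.09),("grn",(60,80,60),(85,255,255),.09),("red",(0,180,120),(4,255,255),.136)):
    m=cv2.inRange(hsv,lo,hi); m[:, :210]=0; m[:,410:]=0; m[:130]=0;m[290:]=0
    v,u=np.nonzero(m); 
    if len(u): print(n,len(u),u.mean(),v.mean(),p2w(t,u.mean(),v.mean(),z))
print(status.get_obs()["position"])
E
```

```text
yel 71 244.45070422535213 207.8450704225352 [0.56568208 0.08949421 0.09      ]
grn 84 306.70238095238096 215.72619047619048 [ 0.54007695 -0.10114639  0.09      ]
red 17 365.1764705882353 227.2941176470588 [ 0.50410122 -0.26917363  0.136     ]
[ 0.55223009 -0.27024575  0.45243334]
```

View pics/g1.png

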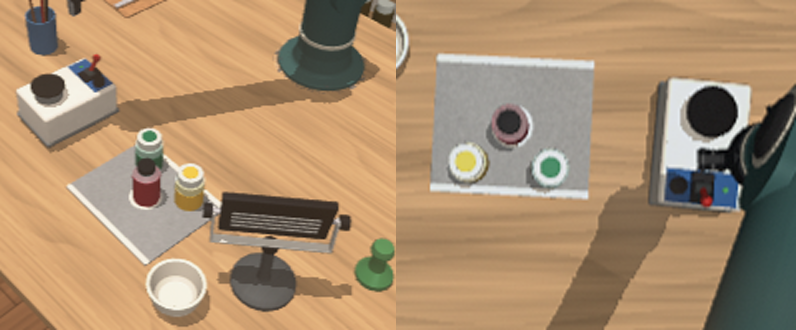

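Request:
arm_command:
  plan:
    - [[-0.52,3.49,-0.05,0,0,0,0],[-0.52,3.49,-0.05,0,0,0,0],[-0.52,3.49,-0.05,0,0,0,0],[-0.52,3.49,-0.05,0,0,0,0],[-0.52,3.49,-0.05,0,0,0,0],[-0.52,3.49,-0.05,0,0,0,0],[-0.52,3.49,-0.05,0,0,0,0],[-0.52,3.49,-0.05,0,0,0,0],[-0.52,3.49,-0.05,0,0,0,0.5],[-0.52,3.49,-0.05,0,0,0,0.7],[-0.52,3.49,-0.05,0,0,0,0.7],[-0.52,3.49,-0.05,0,0,0,0.7],[-0.52,3.49,-0.05,0,0,0,0.7],[-0.52,3.49,-0.05,0,0,0,0.7],[-0.52,3.49,-0.05,0,0,0,0.7],[-0.52,3.49,-0.05,0,0,0,0.7],[-0.52,3.49,-0.05,0,0,0,0.7],[-0.52,3.49,-0.05,0,0,0,0.7],[0,0,0,0,0,0,0.7],[0,0,0,0,0,0,0.7]]

```text
clock: 28.22
position: [0.6452, 0.3608, 0.4566]
eef_rot: [-0.002, 1.0, -0.001, -0.003]
wrist_force: [0.4, -0.5, -0.8]
gripper_width: 0.0594
grip_force: 0.0
```

Request:
arm_command:
  plan:
    - [[0,0,0,0,0,7.11,0.7],[0,0,0,0,0,7.11,0.7],[0,0,0,0,0,7.11,0.7],[0,0,0,0,0,7.11,0.7],[0,0,0,0,0,7.11,0.7],[0,0,0,0,0,7.11,0.7],[0,0,0,0,0,7.11,0.7],[0,0,0,4.03,0,0,0.7],[0,0,0,4.03,0,0,0.7],[0,0,0,4.04,0,0,0.7],[0,0,0,0,0,0,0.7],[0,0,0,0,0,0,0.7]]

```text
clock: 29.22
position: [0.647, 0.3569, 0.4589]
eef_rot: [0.419, 0.902, -0.096, -0.045]
wrist_force: [-0.6, 0.1, -0.5]
gripper_width: 0.0596
grip_force: 0.0
```

```bash
cat > lamp.py <<'E'
from h import *
# tool-frame offset of current TCP from the ideal pinch pose
def err(psi,tilt,dist,c=(.6047,.3226,.2)):
    o=status.get_obs(); P=R.from_euler('ZY',[psi,-tilt]).as_matrix()
    T=np.stack([P[:,1],P[:,0],-P[:,2]],1); p=np.array(c)+dist*P[:,2]
    A=R.from_quat(o["eef_rot"])
    print("pos",np.round(o["position"],4),"shift cm",np.round(A.inv().apply(p-o["position"])*100,2),"turn deg",np.round(np.degrees((A.inv()*R.from_matrix(T)).as_rotvec()),2),"w",o["gripper_width"],"F",np.round(o["wrist_force"],1),np.round(o["torque"],2))
E
python3 -c "
from lamp import *
err(.702,-.2115,.258)"
```

```text
pos [0.647  0.3569 0.4589] shift cm [0.12 0.11 0.66] turn deg [-0.07  0.   -0.07] w 0.05959362859162812 F [-0.6  0.1 -0.5] [ 0.13 -0.19  0.01]
```

Request:
arm_command:
  plan:
    - [[0.06,0.05,2,0,0,0,0.7],[0.06,0.05,2,0,0,0,0.7],[0,0,1.6,0,0,0,0.7],[0,0,0,0,0,0,0.7],[0,0,0,0,0,0,0],[0,0,0,0,0,0,0],[0,0,0,0,0,0,0],[0,0,0,0,0,0,0],[0,0,0,0,0,0,0],[0,0,0,0,0,0,0],[0,0,0,0,0,0,0]]
  newtons: 50

```text
clock: 30.13
position: [0.638, 0.3523, 0.4074]
eef_rot: [0.418, 0.902, -0.095, -0.043]
wrist_force: [0.2, 0.2, 6.1]
gripper_width: 0.0149
grip_force: 51.5
```

```bash
python3 -c "
from lamp import *
err(.702,-.2115,.208)
s=shot('scene'); crop(s,290,200,430,320,4,'pics/k1.png')"
```

```text
pos [0.638  0.3523 0.4074] shift cm [-0.12 -0.01  0.42] turn deg [0.17 0.05 0.02] w 0.014862306700794185 F [0.2 0.2 6.1] [-0.1   0.02 -0.04]
```

View pics/k1.png

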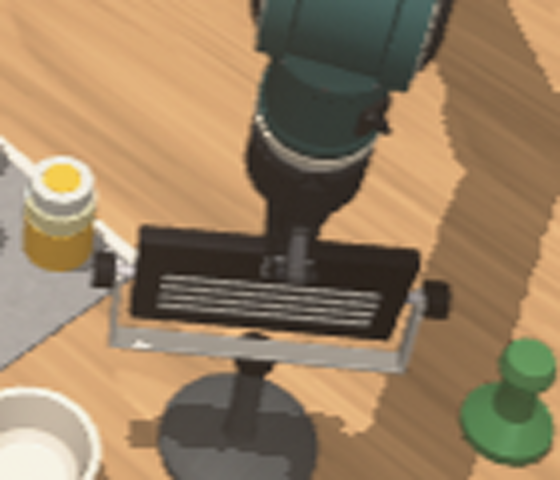

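Request:
arm_command:
  plan:
    - [[0,-1.12,0.03,-3.03,0,0,0],[0,-1.12,0.03,-3.03,0,0,0],[0,-1.12,0.03,-3.03,0,0,0],[0,-1.12,0.03,-3.03,0,0,0],[0,0,0,0,0,0,0],[0,0,0,0,0,0,0]]

```text
clock: 30.68
position: [0.6039, 0.3235, 0.4122]
eef_rot: [0.421, 0.907, 0.001, 0.001]
wrist_force: [-0.3, -1.0, 8.6]
gripper_width: 0.0146
grip_force: 52.5
```

```bash
python3 -c "
from lamp import *
err(.702,0,.212)"
```

```text
pos [0.6039 0.3235 0.4122] shift cm [-0.11  0.    0.02] turn deg [0.12 0.03 0.03] w 0.01458787488179972 F [-0.3 -1.   8.6] [-0.19  0.14  0.01]
```

Request:
arm_command:
  plan:
    - [[0,0,0,0,0,-3.57,0],[0,0,0,0,0,-3.57,0],[0,0,0,0,0,-3.57,0],[0,0,0,0,0,-3.57,0],[0,0,0,0,0,-3.57,0],[0,0,0,0,0,-3.57,0],[0,0,0,0,0,-3.57,0],[0,0,0,0,0,-3.57,0],[0,0,0,0,0,-3.57,0],[0,0,0,0,0,-3.57,0],[0,0,0,0,0,-3.57,0],[0,0,0,0,0,-3.57,0],[0,0,0,0,0,-3.57,0],[0,0,0,0,0,-3.57,0],[0,0,0,0,0,-3.57,0],[0,0,0,0,0,0,0],[0,0,0,0,0,0,0]]

```text
clock: 32.1
position: [0.604, 0.3232, 0.4121]
eef_rot: [-0.033, 0.999, -0.001, -0.001]
wrist_force: [-4.7, -4.0, 12.7]
gripper_width: 0.0147
grip_force: 53.1
```

```bash
python3 -c "
from lamp import *
err(1.635,0,.212)"
```

```text
pos [0.604  0.3232 0.4121] shift cm [-0.07 -0.07  0.01] turn deg [-0.13 -0.12  0.14] w 0.01469438549161275 F [-4.7 -4.  12.7] [-0.93  1.02  0.11]
```

Request:
arm_command:
  plan:
    - [[0,-1.19,0.03,-3.21,0,0,0],[0,-1.19,0.03,-3.21,0,0,0],[0,-1.19,0.03,-3.21,0,0,0],[0,-1.19,0.03,-3.21,0,0,0],[0,-1.19,0.03,-3.21,0,0,0],[0,-1.19,0.03,-3.21,0,0,0],[0,-1.19,0.03,-3.21,0,0,0],[0,-1.19,0.03,-3.21,0,0,0],[0,0,0,0,0,0,0],[0,0,0,0,0,0,0],[0,0,0,0,0,0,0]]

```text
clock: 33.02
position: [0.6103, 0.2306, 0.3912]
eef_rot: [-0.033, 0.974, 0.222, -0.009]
wrist_force: [-6.3, -7.5, 13.0]
gripper_width: 0.015
grip_force: 53.4
```

```bash
python3 -c "
from lamp import *
err(1.635,.4478,.212)"
```

```text
pos [0.6103 0.2306 0.3912] shift cm [-0.03  0.03  0.02] turn deg [ 0.04 -0.21  0.12] w 0.014981497544599001 F [-6.3 -7.5 13. ] [-0.59  1.21  0.71]
```

Request:
arm_command:
  plan:
    - [[0,0,0,0,0,0,0.6],[0,0,0,0,0,0,0.6],[0,0,0,0,0,0,0.6],[0,0,0,0,0,0,0.6],[0,0,-1.5,0,0,0,0.6],[0,0,-3,0,0,0,0.6],[0,0,-3,0,0,0,0.6],[2.5,0,0,0,0,0,0.6],[2.5,0,0,0,0,0,0.6],[2.5,0,0,0,0,0,0.6],[2.5,0,0,0,0,0,0.6],[2.5,0,0,0,0,0,0.6],[2.5,0,0,0,0,0,0.6],[2.5,0,0,0,0,0,0.6],[2.5,0,0,0,0,0,0.6],[0,0,0,0,0,0,0.6],[0,0,0,0,0,0,0.6]]

```text
clock: 34.43
position: [0.4117, 0.1861, 0.4575]
eef_rot: [-0.033, 0.974, 0.222, -0.007]
wrist_force: [0.8, 0.5, -0.4]
gripper_width: 0.0514
grip_force: 0.0
```

```bash
python3 - <<'E'
from h import *
t=shot("top","pics/l1t.png"); s=shot("scene","pics/l1s.png")
A=s["color"][175:315,230:430,::-1]; B=t["color"][130:270,120:320,::-1]
cv2.imwrite("pics/l1.png",cv2.resize(np.hstack([A,B]),None,fx=2,fy=2,interpolation=cv2.INTER_CUBIC))
print(status.get_obs()["position"])
E
```

```text
[0.41310887 0.18602451 0.45743914]
```

View pics/l1.png

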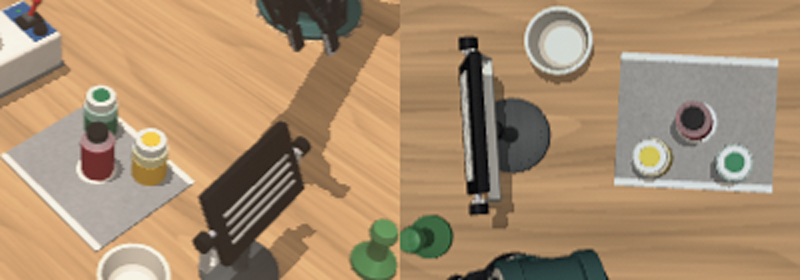

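```bash
cat > v.py <<'E'
from h import *
from scipy.optimize import least_squares
t=shot("top","pics/l2t.png"); s=shot("scene","pics/l2s.png")
def b(u,v): return (u-400)/2+120,v/2+130
def a(u,v): return u/2+230,v/2+175
def mod(x,p):return R.from_euler('ZY',[x[2],-x[3]]).apply(p)+[x[0],x[1],.2]
x0=[.6047,.3226,1.635,.4478]
obs=[(t,b(468,44),(0,-.116,0)),(t,b(479,209),(0,.116,0)),(s,a(206,242),(0,-.116,0)),(s,a(301,146),(0,.116,0)),
(s,a(202,190),(.008,-.095,.06)),(s,a(289,123),(.008,.095,.06)),(s,a(213,262),(.008,-.095,-.06)),(s,a(301,192),(.008,.095,-.06))]
res=lambda x:np.concatenate([np.array(w2p(d,mod(x,p)))-q for d,q,p in obs])
print(np.round(res(x0).reshape(-1,2),1).tolist())
r=least_squares(res,x0,loss="soft_l1"); print(np.round(r.x,4),r.cost); print(np.round(r.fun.reshape(-1,2),1).tolist())
for n,q,z in (("cap",b(693,119),.104),("yel",b(650,156),.09),("grn",b(735,161),.09)): print(n,np.round(p2w(t,*q,z),4))
mid=np.array([.624,.0205,.054])
for x in(x0,r.x): print(R.from_euler('ZY',[x[2],-x[3]]).inv().apply(mid-[x[0],x[1],.2]))
E
python3 v.py
```

```text
[[0.6, -0.1], [0.1, -0.0], [-1.3, -0.1], [-0.1, 0.3], [1.9, 4.3], [-0.5, -0.8], [7.9, 3.0], [2.6, -1.8]]
[0.6057 0.3183 1.5995 0.3706] 15.30754315961946
[[3.6, -0.6], [0.2, -0.3], [-3.9, -1.7], [-0.3, 0.4], [0.9, 3.3], [0.5, -0.4], [4.0, 1.4], [0.7, -1.8]]
cap [0.6203 0.0208 0.104 ]
yel [0.5652 0.0878 0.09  ]
grn [ 0.5565 -0.0425  0.09  ]
[-3.36084216e-01  1.22371772e-04 -5.33702121e-04]
[-0.33079439 -0.00976834 -0.02810499]
```

```bash
cat > w.py <<'E'
from h import *
def mod(x,p):return R.from_euler('ZY',[x[2],-x[3]]).apply(p)+[x[0],x[1],.2]
x=[.6047,.3226,1.635,.4478]; S=5; out=[]
for n,(u0,v0,w,h) in (("scene",(318,228,80,90)),("top",(130,140,70,90))):
    d=shot(n); im=cv2.resize(d["color"][v0:v0+h,u0:u0+w,::-1],None,fx=S,fy=S,interpolation=cv2.INTER_CUBIC)
    q=lambda p:np.int32(np.round((np.array(w2p(d,mod(x,p)))-[u0,v0]+.5)*S))
    for xx,c in((.008,(0,255,0)),(-.008,(0,0,255))):
        cv2.polylines(im,[np.array([q((xx,sy*.095,sz*.06)) for sy,sz in((1,1),(1,-1),(-1,-1),(-1,1))])],True,c,1)
    out.append(im)
cv2.imwrite("pics/z1.png",np.hstack(out))
E
python3 w.py
```

```text
(no output)
```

View pics/z1.png

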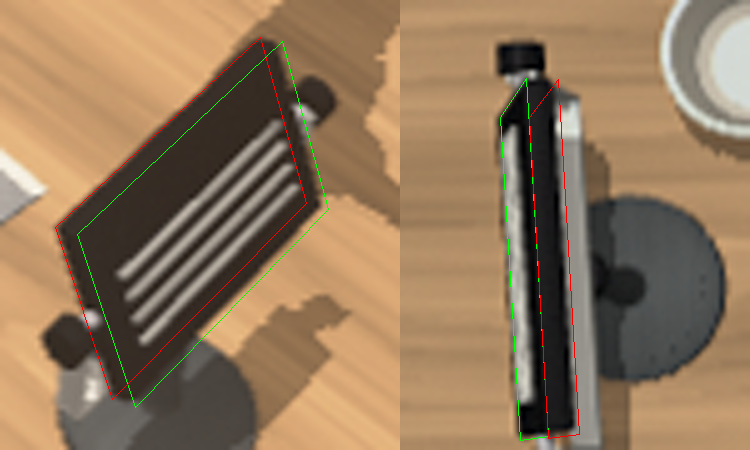

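```bash
python3 - <<'E'
from h import *
for n,f in(("top","pics/l1t.png"),("scene","pics/l1s.png")):
    d=shot(n); df=np.abs(d["color"][:,:,::-1].astype(int)-cv2.imread(f)).max(2); print(n,(df>40).sum())
o=status.get_obs(); print(o["clock"],np.round(o["wrist_force"],1),np.abs(o["qvel"]).max())
print(workorder.close_job())
E
```

```text
top 281
scene 51
34.8333 [-1.  -0.1  0.1] 0.004927455678384396
the job is handed in; nothing more can be done
None
```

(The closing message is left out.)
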